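# Jack up the centrifuge for a foot change

## Task

A rubber foot under the front of the centrifuge has to be changed. Stand the small lever jack on the bench with its saddle centred under the lift pad of the ring-marked jacking tab, then pump its handle until both feet on the tab's side are at least 10 mm clear of the bench. Finish with the handle still held down at the bottom of its stroke and do not let go of it, the jack alone carrying that side; do not shove the centrifuge along the bench or disturb the other things.

Things in the scene. Friction and masses are not known exactly. Their poses are not given: they have to be found in the camera images.
- jack_grip (a point): Lever jack: small aluminium ratchet jack, 255 mm long, 0.95 kg, loose on the bench. This point: centre of its upright housing, 62 mm above its underside; grip it here across y, from above. Housing 60 mm long (x), 40 mm wide (y), top 85 mm up. x points along the jack to its toe. A 14 mm square rack bar stands out of the top 12 mm ahead of this point, to 100 mm up, more when pumped.
- saddle (a point): Centre of the top of the jack's round saddle (diameter 30 mm), on the low toe 70 mm ahead of jack_grip along x; 34 mm above the jack's underside while unpumped. The jack's foot plate is 8 mm thick: 70 mm wide from 90 mm ahead of jack_grip to 52 mm behind it, then a 46 mm wide tail under the handle to 160 mm behind.
- ram: The jack's rack bar with toe and saddle, one moving part; origin at the centre line of the housing, on the jack's underside while unpumped (it rises with the bar), axes as jack_grip.
- ram_lift (a joint): How far rack bar and saddle have been raised, m: 0 down, at most 0.036. Each full stroke of the handle gains one ratchet tooth of 0.008, and the ratchet keeps it when the handle goes up again (0.0077, 0.0157, 0.0237, 0.0317, about 1 mm less under load). With the handle fully down the bar stands 1 to 4 mm higher than that.
- handle: The pump handle: a straight bar with a black rubber grip, diameter 20 mm, from 62 to 137 mm from the pivot. Origin on its pivot pin, 20 mm behind jack_grip and 78 mm above the jack's underside. The bar runs along this frame's -x (away from the toe, over the tail).
- handle_grip (a point): Point on the axis of the handle's rubber grip, 110 mm from the pivot; moves with the handle.
- handle_swing (a joint): Handle angle, rad: 0 at the upper stop (bar rising backwards at 0.5 rad), where its spring brings it; 0.5 at the lower stop (bar level, axis 78 mm up). Pressing at handle_grip takes about 5 N unloaded, up to 20 N when lifting. A stroke gains a tooth only if it goes at least nine tenths of the way down, and the handle must spring right back to the upper stop to bite again.
- centrifuge: Round silver benchtop centrifuge with a white lid on a square grey base frame (290 x 290 mm, underside 48 mm up; 230 mm tall in all), about 8.5 kg, free on four rubber feet (diameter 34 mm); it tips on the two rear ones, 115 mm behind its centre. Origin on the bench under its centre; -x points to its front, where the steel jacking tab sticks out.
- lift_pad (a point): Lift point: underside centre of the round rubber pad (diameter 32 mm) under the jacking tab, 42.5 mm above the bench, marked by a dark ring on the tab's top (54 mm up). The tab is 64 mm wide, sticks out 56 mm from the middle of the frame's front edge; the pad is 30 mm out (175 mm from the centrifuge's centre). x points in under the centrifuge.
- near_foot_a (a point): Underside centre of one of the two feet on the tab's side (125 mm ahead of the centre, 115 mm to one side); its height is the foot's clearance over the bench.
- near_foot_b (a point): The same for the other foot on the tab's side.
- tube_rack_mid (a point): White plastic tube rack with capped tubes, 70 x 200 mm, 94 mm tall; point 30 mm up its middle. Bystander.
- reagent_bottle_mid (a point): Amber bottle, diameter 64 mm, 150 mm tall; point at its middle. Bystander.
- kit_box_mid (a point): Small blue and white carton, 60 x 75 mm, 100 mm tall; point at its middle. Bystander.
- spare_foot_mid (a point): The new rubber foot waiting to be fitted, diameter 34 mm, 55 mm tall with its stud; point 20 mm up. Bystander.
- dish_stack_mid (a point): Three stacked culture dishes, diameter 90 mm, 42 mm tall; point 20 mm up its middle. Bystander.
- beaker_mid (a point): Glass beaker, diameter 60 mm, 75 mm tall; point at its middle. Bystander.
- wrench_mid (a point): Open-ended wrench lying flat on the bench; point near its middle. Bystander.

How it is judged:
On the way, in this order (a step that is already met when the one before it is completed fails the run):
1. the jack stands on the bench, still unpumped, with its saddle under the lift pad (horizontal distance between saddle and lift_pad below 0.01 m and height (world z) of jack_grip below 0.0645 m and angle between jack_grip's own z axis and vertical below 0.05 rad and value of joint ram_lift below 0.003 m), for 0.3 s.
2. two teeth have been pumped and the handle is up again for the next stroke (value of joint ram_lift above 0.0135 m and value of joint handle_swing below 0.12 rad and horizontal distance between saddle and lift_pad below 0.014 m), for 0.05 s.
At the end, for the whole second after the job is handed in: Both near feet 10 mm or more off the bench, handle held down by the fingers within 0.05 rad of its lower stop, saddle within 14 mm of the pad's centre and carrying the load with the jack upright, robot not touching the centrifuge, its centre within 20 mm of where it stood (height (world z) of each of near_foot_a, near_foot_b above 0.0098 m and value of joint handle_swing above 0.45 rad and contact force between the fingers and handle above 2 N and contact force between ram and centrifuge above 15 N and contact force between each of the arm, the fingers and centrifuge below 1 N and horizontal distance between saddle and lift_pad below 0.014 m and angle between jack_grip's own z axis and vertical below 0.06 rad and distance of centrifuge from where it was at the start of the episode below 0.02 m); the arm keeps its last pose, push and grip.
It fails at once if the centrifuge is shoved along the bench (its centre moves more than 30 mm) (distance of centrifuge from where it was at the start of the episode above 0.03 m).
It fails at once if one of the other things is disturbed (moved more than 30 mm) (distance of any of tube_rack_mid, reagent_bottle_mid, kit_box_mid, spare_foot_mid, dish_stack_mid, beaker_mid, wrench_mid from where it was at the start of the episode above 0.03 m).
It also fails if it takes over 48 s, if anything falls off the work surface, if the arm or the gripper's body presses on something with over 40 N, if the wrist force passes 120 N, or if a joint passes its speed limit or range.

## Robot

A 6-joint arm with a two-finger parallel gripper is mounted at the origin on the work surface. World frame = base frame: x ahead of the robot, y to its left, z up, the work surface at z = 0. Lengths are in m, angles in rad, forces in N, time in s.
With the tool pointing down it reaches from about 0.375 to 0.925 m from the base axis. Payload 5.7 kg.
Tool frame: the origin (TCP) lies at the very end of the fingers, on their centre line; the grasp point (between the pads) lies 19 mm behind it; x points along the fingers, z is the direction in which the jaws open and shut, and the axes are right-handed (so a half turn about x gives the same grasp; the last joint's range is limited). The gripper opens to 88 mm and grips with 3 to 60 N. Pads are 20 mm wide; open, the fingers measure 115 mm over their backs; the gripper's body (75 mm by 178 mm) begins 61 mm behind the grasp point.
Start: joints at [1.161, 0.359, 1.51, -0, 1.272, -0.115], TCP at [0.174, 0.574, 0.223] pointing down, gripper open.
Joint ranges: [-2.97, 2.97], [-1.01, 2.36], [0.21, 2.38], [-0.96, 4.11], [0.2, 2.71], [-2.98, 2.98]. Speed limits (rad/s): [2.39, 2.39, 3.14, 3.14, 3.14, 3.14].

## Interface

Orientations are given as [roll, pitch, yaw] about the fixed x, y, z axes, in that order (R = Rz(yaw) Ry(pitch) Rx(roll)).
In Python, from cell import r gives the robot as it stands.
- The arm moves only by the tool apply_moves, never from a script. Its argument "plan" is a list of rows, each a list of 7 numbers: the shift along the tool's x, y, z as a fraction of full scale, then the turn, a rotation vector about the tool's x, y, z as a fraction of full scale, then the gripper's target within -1 to 1 (fully open at 1, half-way at 0, shut at -1). A call has 1 to 20 rows; each row is the pose to reach, as a shift and turn from the pose commanded when the call began, along the tool's axes at that moment; what a row does not reach only later rows make up. Full scale, the value 1, is 0.1 m for a shift and pi/2 rad for a turn. A row lasts 1/12 s, in which the tool goes at most 41.7 mm and 7.16 degrees, less where a joint would pass 70% of its speed; a pose out of reach is approached as far as the arm can. A call with a number of a shift or a turn outside -1 to 1 is refused whole. A call with a gripper value outside its range is refused whole. The fingers move at their own pace and stop on an object; "newtons" is the grip in N (left out, the last holds). Time passes only in rows, so rows that repeat a pose let the fingers close. It gives the time, the measured TCP pose, the force and the opening at its end, in the units of the state.
- r.get_obs(): the state, without advancing time (a new reading comes with each control period).
- r.grab_frame(name): name is "scene" or "top"; returns a dict with "img" (420x560x3 uint8, blue, green, red), "vfov" (degrees; the focal length in pixels is half the picture's height over the tangent of half this angle, whatever the lens; pixels are square), "cx", "cy" (the principal point, pixels), "view" (4x4, takes a point from world to camera coordinates). Camera axes: x right, y down, z forward; pixel columns grow to the right and rows downward; lengths in m; the calibration is good to about 2 mm. A picture is of the moment at which its call begins. There is no depth.
- r.job_done(): hands the job in, once; it reports no verdict.
The state is a dict: "time_s": time; "q": joint angles; "qd": joint speeds; "tau": joint torques, N m; "tool_pos": TCP position; "orientation": TCP orientation; "wrist_force": force on the tool from outside, world axes, zero at the start; "ft_torque": the same for the moment, N m; "gripper_width": finger opening in m.
Only numpy, scipy, OpenCV 4.12 (cv2) and the standard library are available. Lean on these libraries where they do the work, as an engineer would, in place of code of your own. Each camera call takes 0.05 s, during which the arm holds its last target. There are 200 camera calls.

## Working session

There is one attempt and no reset: what is moved stays moved. The work goes in short steps, Python scripts to look and compute and a tool call to move; the robot and the scene stay as the last step left them, time stands still between calls to the robot, and variables do not carry over. Pictures are saved under pics/ and viewed, about 8 in all and at most 12, crops included, and the job is handed in when it is done.

Besides the shell and the picture viewer there is one more tool, called after "Emit:" in YAML: its name, and indented under it one key for each argument. apply_moves: Moves the arm, as the interface text tells. Shift numbers are shares of 0.1 m and turn numbers shares of pi/2 rad, none past 1 either way. Its arguments: {"type":"object","properties":{"plan":{"type":"array","items":{"type":"array","items":{"type":"number"}}},"newtons":{"type":"number"}},"required":["plan"]}

```bash
mkdir -p pics; ls; cat > h.py <<'E'
import numpy as np, cv2
from cell import r
def grab(n,f):
    d=r.grab_frame(n); cv2.imwrite('pics/'+f,d['img']); np.savez('pics/'+f+'.npz',**d); return d
def load(f): return dict(np.load('pics/'+f+'.npz'))
def ray(d,u,v):
    f=210/np.tan(np.radians(float(d['vfov']))/2); V=d['view']
    R=V[:3,:3]; o=-R.T@V[:3,3]; k=R.T@np.array([(u-d['cx'])/f,(v-d['cy'])/f,1.]); return o,k/np.linalg.norm(k)
def onz(d,u,v,z):
    o,k=ray(d,u,v); return o+k*(z-o[2])/k[2]
def proj(d,p):
    f=210/np.tan(np.radians(float(d['vfov']))/2); c=d['view'][:3,:3]@np.array(p)+d['view'][:3,3]
    return np.array([d['cx']+f*c[0]/c[2],d['cy']+f*c[1]/c[2]])
E
python3 - <<'E'
from h import *
for n in('top','scene'):
    d=grab(n,n+'0.png'); print(n,d['vfov'],d['cx'],d['cy'],ray(d,280,210))
print(r.get_obs())
E
```

```text
pics
top 42.13569931034826 271.4946609990302 209.81645115983585 (array([0.36734172, 0.10906504, 1.33018233]), array([ 0.15620701, -0.01943052, -0.9875332 ]))
scene 49.54546983105761 279.8112254834186 198.13757713597863 (array([1.18379868, 0.69768226, 1.10292019]), array([-0.45912232, -0.4296407 , -0.7775703 ]))
{'time_s': 0.1, 'q': array([ 1.16093211e+00,  3.59393063e-01,  1.51134227e+00, -6.87867115e-06,
        1.27252755e+00, -1.15088615e-01]), 'qd': array([-0.00120383, -0.00283016, -0.00360596,  0.00165543, -0.0028235 ,
       -0.00042153]), 'tau': array([ 8.22890725e-04, -5.16364253e+01, -2.71408689e+01,  6.79493998e-02,
        2.75564217e-02, -4.18440425e-05]), 'tool_pos': array([0.17405945, 0.57352367, 0.22191056]), 'orientation': array([ 3.03043856,  1.56912609, -1.97672399]), 'wrist_force': array([ 0.27547583,  0.39806942, -0.38319153]), 'ft_torque': array([0.02144767, 0.02005817, 0.02856875]), 'gripper_width': 0.08813633220589262}
```

View pics/top0.png

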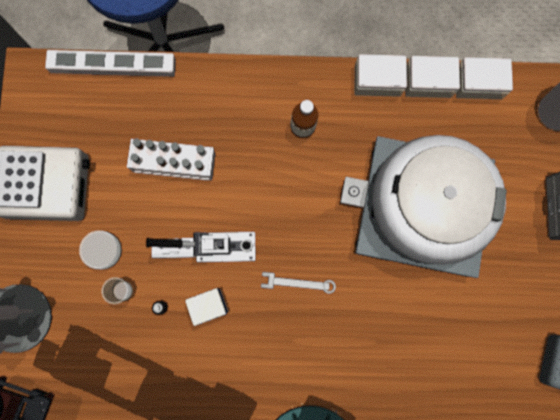

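View pics/scene0.png

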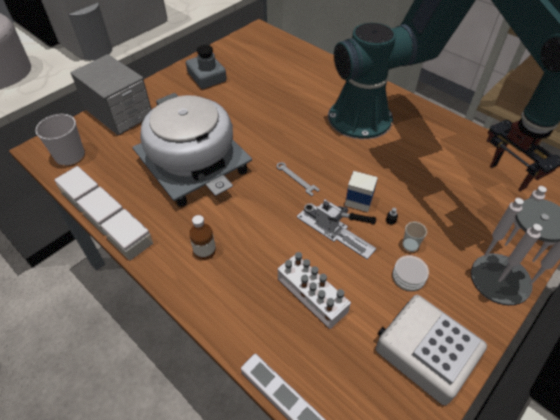

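```bash
python3 - <<'E'
from h import *
t=cv2.imread('pics/top0.png'); s=cv2.imread('pics/scene0.png')
a=cv2.resize(t[215:275,135:268],(798,360),interpolation=cv2.INTER_CUBIC)
b=cv2.resize(t[165:225,330:400],(280,240),interpolation=cv2.INTER_CUBIC)
c=cv2.resize(s[190:260,290:385],(380,280),interpolation=cv2.INTER_CUBIC)[:240]
o=np.zeros((600,800,3),np.uint8); o[:360,:798]=a; o[360:,:280]=b; o[360:,290:670]=c
cv2.imwrite('pics/crop0.png',o)
d=load('top0.png')
for u,v in [(353,191),(247,246),(212,245)]: print(onz(d,u,v,.05))
E
```

```text
[ 0.62065611 -0.08971859  0.05      ]
[0.4820167 0.1594431 0.05     ]
[0.48215961 0.24176682 0.05      ]
```

View pics/crop0.png

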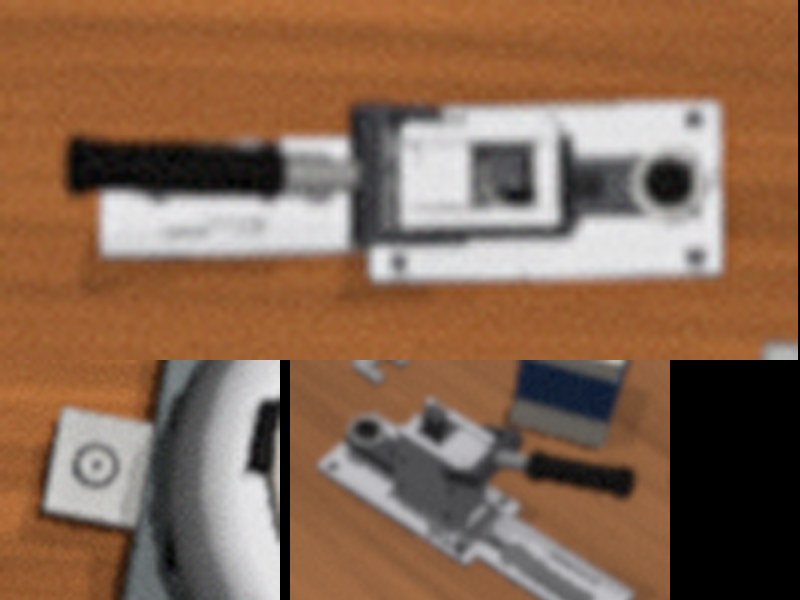

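```bash
python3 - <<'E'
from h import *
d=load('top0.png'); s=load('scene0.png')
P=lambda x,y,z:onz(d,(x+.5)/6-.5+135,(y+.5)/6-.5+215,z)
pts=dict(sad=P(665,182,.034),pf1=P(720,100,.008),pf2=P(722,273,.008),pr2=P(370,283,.008),tail=P(100,257,.008),
 h1=P(401,118,.085),h2=P(560,117,.085),h3=P(562,227,.085),h4=P(401,230,.085))
for k,v in pts.items(): print(k,v.round(4))
ax=lambda a,b:np.degrees(np.arctan2(*(b-a)[[1,0]]))
print('jack yaw',ax(pts['pr2'],pts['pf2']),ax(pts['h4'],pts['h3']),ax(pts['h1'],pts['h2']),ax(pts['pf2'],pts['pf1'])-90)
hc=(pts['h1']+pts['h2']+pts['h3']+pts['h4'])/4; print('housing',hc,ax(hc,pts['sad']),np.linalg.norm((hc-pts['sad'])[:2]))
Q=lambda x,y,z:onz(d,(x+.5)/4-.5+330,(y+.5)/4-.5+165,z)
pad=Q(97,104,.054); print('pad',pad)
print('tab yaw',ax(Q(62,47,.054),Q(152,64,.054)),ax(Q(42,153,.054),Q(135,167,.054)),ax(Q(42,153,.054),Q(62,47,.054))-90)
# frame edges
for a,b in [((376,139),(357,258)),((357,258),(480,273))]: print(ax(onz(d,*a,.06),onz(d,*b,.06)))
# scene checks: saddle & ring
C=lambda x,y:(290+(x-290+.5)/4-.5,190+(y-360+.5)/4-.5)
print('scene sad',onz(s,*C(366,432),.034),'proj of top',proj(s,pts['sad']),C(366,432))
print('scene pad proj',proj(s,pad)); 
for n,uv in dict(bottle=(304,132),).items(): print(n,onz(d,*uv,0))
print('bottle cap',onz(d,307,107,.15))
# tab crop scene
im=s['img'][165:205,195:245]; cv2.imwrite('pics/c1.png',cv2.resize(im,None,fx=8,fy=8,interpolation=cv2.INTER_CUBIC))
from scipy.spatial.transform import Rotation as R
o=r.get_obs(); print(R.from_euler('xyz',o['orientation']).as_matrix().round(3))
E
```

```text
sad [0.4859 0.1639 0.034 ]
pf1 [0.5223 0.1438 0.008 ]
pf2 [0.4522 0.1408 0.008 ]
pr2 [0.4444 0.2824 0.008 ]
tail [0.4519 0.3915 0.008 ]
h1 [0.5031 0.2635 0.085 ]
h2 [0.5051 0.2027 0.085 ]
h3 [0.4631 0.2004 0.085 ]
h4 [0.4603 0.2615 0.085 ]
jack yaw -86.84705613008194 -87.39652743545264 -88.08693185691949 -87.56578940501616
housing [0.48287431 0.23200561 0.085     ] -87.4277251299293 0.0681467231147846
pad [ 0.62083374 -0.09118475  0.054     ]
tab yaw -99.36388967496703 -97.12369630641628 -100.12984384992558
171.0399506668281
-95.42411632139675
scene sad [0.48681347 0.16437145 0.034     ] proj of top [308.70302841 207.38313184] (308.625, 207.625)
scene pad proj [218.37182392 184.71293507]
bottle [0.77902512 0.0269555  0.        ]
bottle cap [0.7913193  0.03041932 0.15      ]
[[-0.001 -0.957  0.291]
 [-0.002  0.291  0.957]
 [-1.     0.    -0.002]]
```

View pics/c1.png

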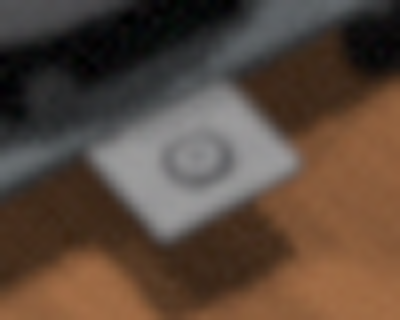

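```bash
cat >> h.py <<'E'
from scipy.spatial.transform import Rotation as R
def want(p,zang=None):
    o=r.get_obs(); M=R.from_euler('xyz',o['orientation']).as_matrix()
    print('t',o['time_s'],'tcp',o['tool_pos'].round(4),'F',o['wrist_force'].round(1),'w',round(o['gripper_width'],4),'q6',round(o['q'][5],3))
    s=M.T@(np.array(p)-o['tool_pos'])*10
    turn=np.zeros(3)
    if zang is not None:
        a=np.radians(zang); z=np.array([np.cos(a),np.sin(a),0]); x=np.array([0,0,-1.])
        turn=R.from_matrix(M.T@np.c_[x,np.cross(z,x),z]).as_rotvec()/(np.pi/2)
    print('shift',s.round(3),'turn',turn.round(4))
E
python3 - <<'E'
from h import *
want([.483,.233,.222],2.6)
d=load('scene0.png'); print(onz(d,219.3,184.2,.054))
E
```

```text
t 0.1 tcp [0.1741 0.5735 0.2219] F [ 0.3  0.4 -0.4] w 0.0881 q6 -0.115
shift [ 2.000e-03 -3.945e+00 -2.361e+00] turn [ 7.835e-01 -1.000e-03  5.000e-04]
[ 0.61742229 -0.09067159  0.054     ]
```

Emit:
apply_moves:
  plan:
    - [0,-1,-0.6,0.783,0,0,1]
    - [0,-1,-0.6,0.783,0,0,1]
    - [0,-1,-0.6,0.783,0,0,1]
    - [0,-1,-0.6,0.783,0,0,1]
    - [0,-1,-0.6,0.783,0,0,1]
    - [0,-1,-0.6,0.783,0,0,1]
    - [0,-1,-0.6,0.783,0,0,1]
    - [0,-1,-0.6,0.783,0,0,1]
    - [0,-1,-0.6,0.783,0,0,1]
    - [0,-1,-0.6,0.783,0,0,1]
    - [0,-1,-0.6,0.783,0,0,1]

```text
time_s: 1.02
tool_pos: [0.2524, 0.4873, 0.2223]
orientation: [-2.165, 1.57, -2.122]
wrist_force: [-0.4, -0.4, -0.3]
gripper_width: 0.088
```

```bash
python3 - <<'E'
from h import *
want([.483,.233,.15],2.6)
E
```

```text
t 1.0167 tcp [0.2524 0.4873 0.2223] F [-0.4 -0.4 -0.3] w 0.088 q6 0.925
shift [ 0.723 -2.638  2.196] turn [-0.0019 -0.0003  0.0005]
```

Emit:
apply_moves:
  plan:
    - [0,-0.88,0.73,0,0,0,1]
    - [0,-0.88,0.73,0,0,0,1]
    - [0,-0.88,0.73,0,0,0,1]

```text
time_s: 1.27
tool_pos: [0.3303, 0.4014, 0.2223]
orientation: [-1.567, 1.57, -1.515]
wrist_force: [-0.3, 0.3, -0.4]
gripper_width: 0.0878
```

Emit:
apply_moves:
  plan:
    - [0,-0.88,0.73,0,0,0,1]
    - [0,-0.88,0.73,0,0,0,1]
    - [0,-0.88,0.73,0,0,0,1]

```text
time_s: 1.52
tool_pos: [0.408, 0.3162, 0.2225]
orientation: [-1.225, 1.57, -1.175]
wrist_force: [0.0, 0.3, 0.1]
gripper_width: 0.0878
```

Emit:
apply_moves:
  plan:
    - [0,-0.88,0.73,0,0,0,1]
    - [0,-0.88,0.73,0,0,0,1]
    - [0,-0.88,0.73,0,0,0,1]
    - [0,-0.88,0.73,0,0,0,1]
    - [0,-0.88,0.73,0,0,0,1]

```text
time_s: 1.93
tool_pos: [0.4843, 0.2328, 0.2223]
orientation: [-3.057, 1.57, -3.011]
wrist_force: [-0.4, 0.7, 0.9]
gripper_width: 0.0879
```

```bash
python3 - <<'E'
from h import *
want([.483,.233,.043],2.6)
E
```

```text
t 1.9333 tcp [0.4843 0.2328 0.2223] F [-0.4  0.7  0.9] w 0.0879 q6 0.274
shift [ 1.793  0.003 -0.012] turn [ 0.0001 -0.0004  0.    ]
```

Emit:
apply_moves:
  plan:
    - [0.4,0,-0.01,0,0,0,1]
    - [0.7,0,-0.01,0,0,0,1]
    - [0.9,0,-0.01,0,0,0,1]
    - [0.9,0,-0.01,0,0,0,1]

```text
time_s: 2.27
tool_pos: [0.4779, 0.2338, 0.1287]
orientation: [-2.91, 1.562, -2.86]
wrist_force: [-1.0, -0.9, 0.5]
gripper_width: 0.0881
```

Emit:
apply_moves:
  plan:
    - [0.3,0,0,0,0,0,1]
    - [0.6,0,0,0,0,0,1]
    - [0.8,0,0,0,0,0,1]
    - [0.89,0,0,0,0,0,1]
    - [0.89,0,0,0,0,0,1]
    - [0.89,0,0,0,0,0,1]

```text
time_s: 2.77
tool_pos: [0.4827, 0.2347, 0.0446]
orientation: [0.4, 1.57, 0.447]
wrist_force: [-0.5, -0.5, 0.5]
gripper_width: 0.0882
```

```bash
python3 - <<'E'
from h import *
want([.483,.233,.043],2.6)
d=grab('scene','s1.png'); cv2.imwrite('pics/s1c.png',cv2.resize(d['img'][120:280,240:420],None,fx=3,fy=3))
E
```

```text
t 2.7667 tcp [0.4827 0.2347 0.0446] F [-0.5 -0.5  0.5] w 0.0882 q6 0.276
shift [ 0.016 -0.017  0.002] turn [ 0.0013  0.0003 -0.0001]
```

View pics/s1c.png

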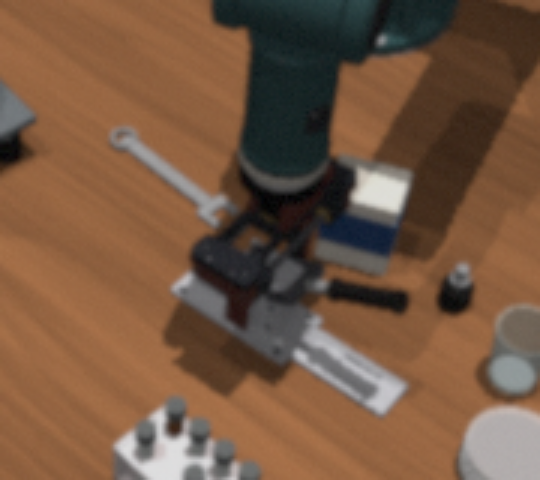

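Emit:
apply_moves:
  newtons: 45
  plan:
    - [0,0,0,0,0,0,-1]
    - [0,0,0,0,0,0,-1]
    - [0,0,0,0,0,0,-1]
    - [0,0,0,0,0,0,-1]
    - [0,0,0,0,0,0,-1]
    - [0,0,0,0,0,0,-1]
    - [0,0,0,0,0,0,-1]
    - [0,0,0,0,0,0,-1]
    - [0,0,0,0,0,0,-1]
    - [0,0,0,0,0,0,-1]

```text
time_s: 3.65
tool_pos: [0.4814, 0.2338, 0.0436]
orientation: [-2.974, 1.569, -2.928]
wrist_force: [-3.4, -0.2, 4.0]
gripper_width: 0.04
```

```bash
python3 - <<'E'
from h import *
want([.483,.233,.043],2.6)
E
```

```text
t 3.65 tcp [0.4814 0.2338 0.0436] F [-3.4 -0.2  4. ] w 0.04 q6 0.277
shift [ 0.006 -0.008  0.016] turn [ 0.0003 -0.0012  0.0002]
```

Emit:
apply_moves:
  plan:
    - [-0.15,0,0,0,0,0,-1]
    - [-0.4,0,0,0,0,0,-1]
    - [-0.4,0,0,0,0,0,-1]

```text
time_s: 3.9
tool_pos: [0.4843, 0.2344, 0.0856]
orientation: [0.194, 1.567, 0.24]
wrist_force: [1.5, 0.1, -8.2]
gripper_width: 0.04
```

```bash
python3 - <<'E'
from h import *
for f,(u,v),rad in(('top0.png',(354,191),9),('scene0.png',(219,184),8)):
    d=load(f); g=cv2.cvtColor(d['img'],cv2.COLOR_BGR2GRAY).astype(float)
    k=8; U=cv2.resize(g[v-20:v+20,u-20:u+20],None,fx=k,fy=k,interpolation=cv2.INTER_CUBIC)
    cv2.imwrite('pics/x.png',U)
    yy,xx=np.mgrid[:U.shape[0],:U.shape[1]]; near=np.hypot(xx-160,yy-160)<5.5*k
    th=np.percentile(U[near],60)-25
    m=(near&(U<th)).astype(np.uint8)
    cs,_=cv2.findContours(m,cv2.RETR_EXTERNAL,cv2.CHAIN_APPROX_NONE); c=max(cs,key=cv2.contourArea)
    e=cv2.fitEllipse(c); uu=(e[0][0]+.5)/k-.5+u-20; vv=(e[0][1]+.5)/k-.5+v-20
    print(f,uu,vv,np.array(e[1])/k,onz(d,uu,vv,.054))
want([.6,-.02,.08],-8)
E
```

```text
top0.png 353.53076362609863 190.83884620666504 [ 9.63549995 10.19370747] [ 0.62029131 -0.09036396  0.054     ]
scene0.png 221.00682830810547 185.4730453491211 [2.84461188 5.62560177] [ 0.61740574 -0.08281328  0.054     ]
t 3.9 tcp [0.4843 0.2344 0.0856] F [ 1.5  0.1 -8.2] w 0.04 q6 0.277
shift [ 0.058 -2.595  1.038] turn [ 0.1184  0.0024 -0.0007][ WARN:0@0.440] global loadsave.cpp:1063 imwrite_ Unsupported depth image for selected encoder is fallbacked to CV_8U.
```

Emit:
apply_moves:
  plan:
    - [0,-0.2,0.0,0.03,0,0,-1]
    - [0,-0.5,0.03,0.07,0,0,-1]
    - [0,-0.8,0.04,0.107,0,0,-1]
    - [0,-0.87,0.04,0.107,0,0,-1]
    - [0,-0.87,0.04,0.107,0,0,-1]

```text
time_s: 4.32
tool_pos: [0.4897, 0.1449, 0.0821]
orientation: [-2.488, 1.568, -2.612]
wrist_force: [0.8, 0.3, -9.4]
gripper_width: 0.0401
```

```bash
python3 - <<'E'
from h import *
want([.5,.06,.085],-7)
want([.634,.03,.085],-7)
E
```

```text
t 4.3167 tcp [0.4897 0.1449 0.0821] F [ 0.8  0.3 -9.4] w 0.0401 q6 0.278
shift [-0.028 -0.83   0.207] turn [-0.0012 -0.0013  0.001 ]
t 4.3167 tcp [0.4897 0.1449 0.0821] F [ 0.8  0.3 -9.4] w 0.0401 q6 0.278
shift [-0.031 -0.962  1.574] turn [-0.0012 -0.0013  0.001 ]
```

Emit:
apply_moves:
  plan:
    - [0,-0.3,0.1,0,0,0,-1]
    - [0,-0.6,0.3,0,0,0,-1]
    - [0,-0.83,0.55,0,0,0,-1]
    - [0,-0.86,0.6,0,0,0,-1]

```text
time_s: 4.65
tool_pos: [0.5445, 0.0511, 0.0832]
orientation: [-0.236, 1.565, -0.359]
wrist_force: [2.8, -0.1, -8.5]
gripper_width: 0.0401
```

Emit:
apply_moves:
  plan:
    - [0,-0.05,0.3,0,0,0,-1]
    - [0,-0.1,0.6,0,0,0,-1]
    - [0,-0.1,0.9,0,0,0,-1]
    - [0,-0.1,0.97,0,0,0,-1]
    - [0,-0.1,0.97,0,0,0,-1]
    - [0,-0.1,0.97,0,0,0,-1]

```text
time_s: 5.15
tool_pos: [0.634, 0.0336, 0.082]
orientation: [3.094, 1.568, 2.972]
wrist_force: [-0.9, 0.1, -10.2]
gripper_width: 0.0397
```

```bash
python3 - <<'E'
from h import *
want([.634,.03,.0465],-7)
d=grab('top','t2.png'); cv2.imwrite('pics/t2c.png',cv2.resize(d['img'][130:260,230:410],None,fx=4,fy=4,interpolation=cv2.INTER_CUBIC))
E
```

```text
t 5.15 tcp [0.634  0.0336 0.082 ] F [ -0.9   0.1 -10.2] w 0.0397 q6 0.065
shift [ 0.355 -0.036  0.005] turn [ 0.0005 -0.0015 -0.0001]
```

View pics/t2c.png

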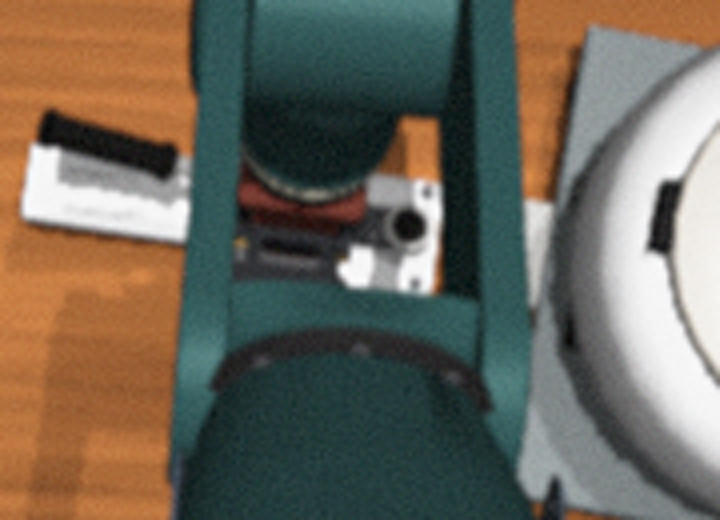

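```bash
python3 - <<'E'
from h import *
d=load('t2.png'); print(onz(d,331.6,186.4,.072))
E
```

```text
[ 0.6259346  -0.03583566  0.072     ]
```

Emit:
apply_moves:
  plan:
    - [0.15,0,0,0,0,0,-1]
    - [0.33,0,0,0,0,0,-1]
    - [0.35,0,0,0,0,0,-1]
    - [0.35,0,0,0,0,0,-1]

```text
time_s: 5.53
tool_pos: [0.6315, 0.0335, 0.0469]
orientation: [-3.074, 1.565, 3.088]
wrist_force: [-0.6, -0.2, -9.8]
gripper_width: 0.0397
```

```bash
python3 - <<'E'
from h import *
want([.628,-.0212,.0465],-7)
E
```

```text
t 5.5333 tcp [0.6315 0.0335 0.0469] F [-0.6 -0.2 -9.8] w 0.0397 q6 0.065
shift [ 0.004 -0.547  0.031] turn [ 0.0005 -0.0035  0.0002]
```

Emit:
apply_moves:
  plan:
    - [0,-0.1,0,0,0,0,-1]
    - [0,-0.25,0,0,0,0,-1]
    - [0,-0.4,0.01,0,0,0,-1]
    - [0,-0.5,0.01,0,0,0,-1]
    - [0,-0.55,0.01,0,0,0,-1]
    - [0,-0.55,0.01,0,0,0,-1]
    - [0,-0.55,0.01,0,0,0,-1]
    - [0,-0.55,0.01,0,0,0,-1]

```text
time_s: 6.2
tool_pos: [0.6289, -0.0217, 0.0488]
orientation: [1.523, 1.57, 1.401]
wrist_force: [0.2, -0.5, -9.4]
gripper_width: 0.0393
```

```bash
python3 - <<'E'
from h import *
want([.628,-.0212,.0435],-7)
E
```

```text
t 6.2 tcp [ 0.6289 -0.0217  0.0488] F [ 0.2 -0.5 -9.4] w 0.0393 q6 -0.022
shift [ 0.053  0.004 -0.01 ] turn [-0.0002  0.     -0.0002]
```

Emit:
apply_moves:
  plan:
    - [0.02,0,0,0,0,0,-1]
    - [0.04,0,0,0,0,0,-1]
    - [0.053,0,0,0,0,0,-1]
    - [0.053,0,0,0,0,0,-1]
    - [0.053,0,0,0,0,0,-1]
    - [0.053,0,0,0,0,0,-1]

```text
time_s: 6.7
tool_pos: [0.629, -0.0213, 0.0437]
orientation: [1.321, 1.57, 1.199]
wrist_force: [-1.0, 3.6, -2.4]
gripper_width: 0.04
```

```bash
python3 - <<'E'
from h import *
want([.628,-.0212,.0435],-7)
d=grab('scene','s3.png'); e=grab('top','t3.png')
a=cv2.resize(d['img'][140:260,180:310],None,fx=4,fy=4,interpolation=cv2.INTER_CUBIC)
cv2.imwrite('pics/s3c.png',a)
E
```

```text
t 6.7 tcp [ 0.629  -0.0213  0.0437] F [-1.   3.6 -2.4] w 0.04 q6 -0.022
shift [ 0.002 -0.    -0.01 ] turn [ 0.0002  0.0001 -0.0003]
```

View pics/s3c.png

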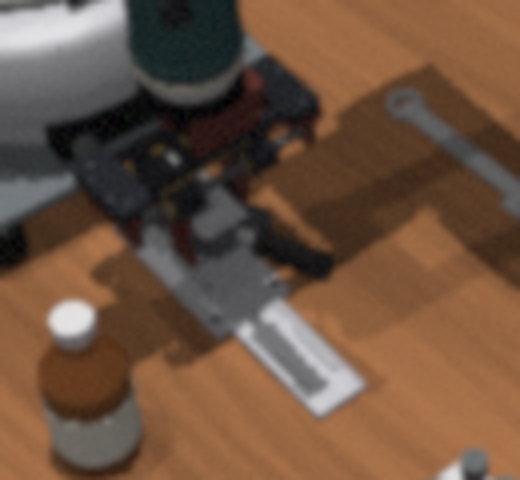

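Emit:
apply_moves:
  plan:
    - [0,0,0,0,0,0,1]
    - [0,0,0,0,0,0,1]
    - [0,0,0,0,0,0,1]
    - [0,0,0,0,0,0,1]
    - [0,0,0,0,0,0,1]
    - [0,0,0,0,0,0,1]
    - [-0.2,0,0,0,0,0,1]
    - [-0.6,0,0,0,0,0,1]
    - [-1,0,0,0,0,0,1]

```text
time_s: 7.55
tool_pos: [0.6273, -0.0218, 0.1428]
orientation: [-3.129, 1.566, 3.032]
wrist_force: [0.9, 0.8, -0.4]
gripper_width: 0.0873
```

Emit:
apply_moves:
  plan:
    - [-0.4,0,0,0,0,0,-1]
    - [-0.6,0.4,0,0,0,0,-1]
    - [-0.6,0.8,0,0,0,0,-1]
    - [-0.6,1,0,0,0,0,-1]
    - [-0.6,1,0,0,0,0,-1]

```text
time_s: 7.97
tool_pos: [0.6418, 0.0817, 0.2044]
orientation: [0.832, 1.568, 0.713]
wrist_force: [-0.2, -0.3, 0.5]
gripper_width: 0.0578
```

```bash
python3 - <<'E'
from h import *
want([.628+.122*.13,-.0212+.9925*.13,.17],-7)
d=grab('scene','s4.png'); e=grab('top','t4.png')
o=np.zeros((520,800,3),np.uint8)
o[:, :400]=cv2.resize(d['img'][140:270,190:290],None,fx=4,fy=4,interpolation=cv2.INTER_CUBIC)
o[:480,400:]=cv2.resize(e['img'][140:260,290:390],None,fx=4,fy=4,interpolation=cv2.INTER_CUBIC)
cv2.imwrite('pics/c4.png',o)
E
```

```text
t 7.9667 tcp [0.6418 0.0817 0.2044] F [-0.2 -0.3  0.5] w 0.0578 q6 0.137
shift [ 0.344  0.262 -0.011] turn [ 0.0023  0.0012 -0.0014]
```

View pics/c4.png

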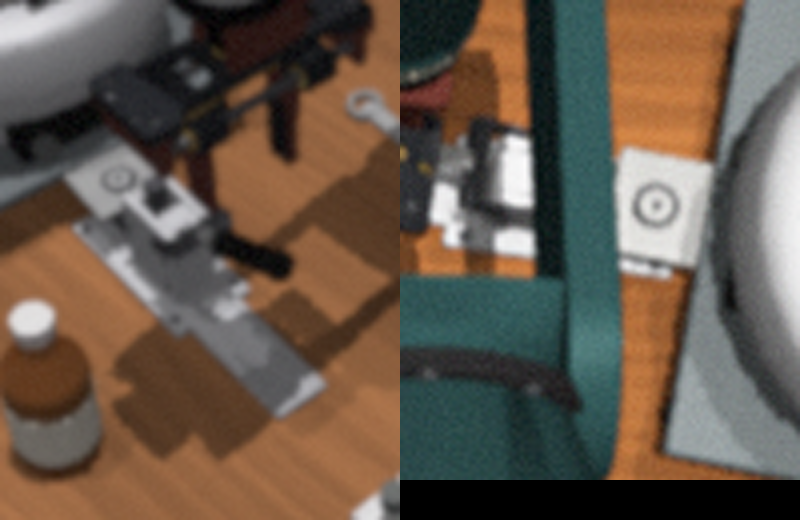

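```bash
python3 - <<'E'
from h import *
d=load('t4.png'); s=load('s4.png')
c=onz(d,357.6,208.4,.008); a=np.radians(-97); x=np.array([np.cos(a),np.sin(a),0]); y=np.array([-x[1],x[0],0])
print('sad from corner',c-.02*x+.035*y,'ring top',onz(d,290+256.5/4-.5,140+205.5/4-.5,.054))
S=lambda u,v,z:onz(s,190+(u+.5)/4-.5,140+(v+.5)/4-.5,z)
h=S(166,208,.085); print('housing scene',h,'sad',h+.07*x,'ring',S(118,180,.054), 'tcp-based',np.array([.629,-.0213,0])+.07*x)
print('left plate corner sad',S(76,225,.008)-.02*x-.035*y)
E
```

```text
sad from corner [ 0.62287707 -0.09210181  0.008     ] ring top [ 0.6202097  -0.09058925  0.054     ]
housing scene [ 0.6302805  -0.01933314  0.085     ] sad [ 0.62174965 -0.08881137  0.085     ] ring [ 0.61899254 -0.08974223  0.054     ] tcp-based [ 0.62046915 -0.09077823  0.        ]
left plate corner sad [ 0.61704404 -0.08871289  0.008     ]
```

Emit:
apply_moves:
  plan:
    - [0.1,0.25,0,0,0,0,-1]
    - [0.3,0.25,0,0,0,0,-1]
    - [0.38,0.25,0,0,0,0,-1]
    - [0.38,0.25,0,0,0,0,-1]
    - [0.38,0.25,0,0,0,0,-1]
    - [0.38,0.25,0,0,0,0,-1]

```text
time_s: 8.57
tool_pos: [0.6446, 0.101, 0.1659]
orientation: [-0.631, 1.57, -0.755]
wrist_force: [0.3, -0.8, 0.1]
gripper_width: 0.0098
```

```bash
python3 - <<'E'
from h import *
want([.6443,.1028,.165],-7)
d=grab('scene','s5.png')
cv2.imwrite('pics/c5.png',cv2.resize(d['img'][120:270,180:330],None,fx=4,fy=4,interpolation=cv2.INTER_CUBIC))
E
```

```text
t 8.5667 tcp [0.6446 0.101  0.1659] F [ 0.3 -0.8  0.1] w 0.0098 q6 0.173
shift [ 0.009  0.017 -0.005] turn [-0.0007  0.0003  0.0002]
```

View pics/c5.png

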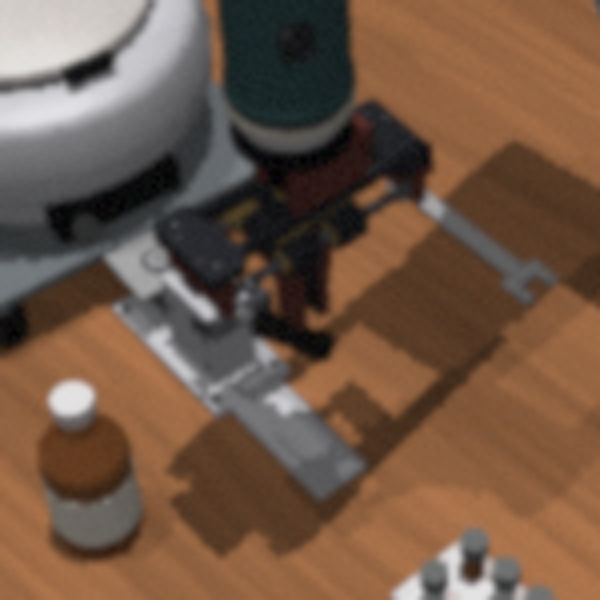

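Emit:
apply_moves:
  plan:
    - [0,0.02,0,0,0,0,-1]
    - [0.1,0.02,0,0,0,0,-1]
    - [0.2,0.02,0,0,0,0,-1]
    - [0.3,0.02,0,0,0,0,-1]
    - [0.4,0.02,0,0,0,0,-1]
    - [0.5,0.02,0,0,0,0,-1]
    - [0.6,0.02,0,0,0,0,-1]
    - [0.7,0.02,0,0,0,0,-1]
    - [0.77,0.02,0,0,0,0,-1]
    - [0.77,0.02,0,0,0,0,-1]
    - [0.77,0.02,0,0,0,0,-1]

```text
time_s: 9.53
tool_pos: [0.6447, 0.1058, 0.0887]
orientation: [1.403, 1.568, 1.281]
wrist_force: [-2.7, 7.7, 13.2]
gripper_width: 0.0004
```

```bash
python3 - <<'E'
from h import *
want([.6443,.1028,.086],-7)
E
```

```text
t 9.5333 tcp [0.6447 0.1058 0.0887] F [-2.7  7.7 13.2] w 0.0004 q6 0.177
shift [ 0.027 -0.031 -0.   ] turn [ 0.      0.0003 -0.0015]
```

Emit:
apply_moves:
  plan:
    - [0.02,-0.02,0,0,0,0,-1]
    - [0.03,-0.02,0,0,0,0,-1]
    - [0.03,-0.02,0,0,0,0,-1]

```text
time_s: 9.78
tool_pos: [0.6449, 0.1054, 0.0876]
orientation: [1.248, 1.566, 1.125]
wrist_force: [-4.1, 11.1, 23.5]
gripper_width: 0.0002
```

```bash
python3 - <<'E'
from h import *
want([.6443,.1028,.086],-7)
E
```

```text
t 9.7833 tcp [0.6449 0.1054 0.0876] F [-4.1 11.1 23.5] w 0.0002 q6 0.174
shift [ 0.016 -0.026 -0.003] turn [-0.0003  0.0011 -0.0032]
```

Emit:
apply_moves:
  plan:
    - [-0.1,0.02,0,0,0,0,-1]
    - [-0.3,0.0,0,0,0,0,-1]
    - [-0.6,-0.02,0,0,0,0,-1]
    - [-0.8,-0.02,0,0,0,0,-1]
    - [-0.8,-0.02,0,0,0,0,-1]
    - [-0.8,-0.02,0,0,0,0,-1]
    - [-0.8,-0.02,0,0,0,0,-1]
    - [-0.8,-0.02,0,0,0,0,-1]

```text
time_s: 10.45
tool_pos: [0.6424, 0.1, 0.1631]
orientation: [-2.878, 1.567, -3.0]
wrist_force: [0.2, -0.1, 0.5]
gripper_width: 0.0006
```

```bash
python3 - <<'E'
from h import *
want([.6443,.1028,.165],-7)
d=grab('scene','s6.png')
cv2.imwrite('pics/c6.png',cv2.resize(d['img'][120:270,180:330],None,fx=4,fy=4,interpolation=cv2.INTER_CUBIC))
E
```

```text
t 10.45 tcp [0.6424 0.1    0.1631] F [ 0.2 -0.1  0.5] w 0.0006 q6 0.171
shift [-0.019  0.03   0.015] turn [ 0.0001 -0.0024  0.0007]
```

View pics/c6.png

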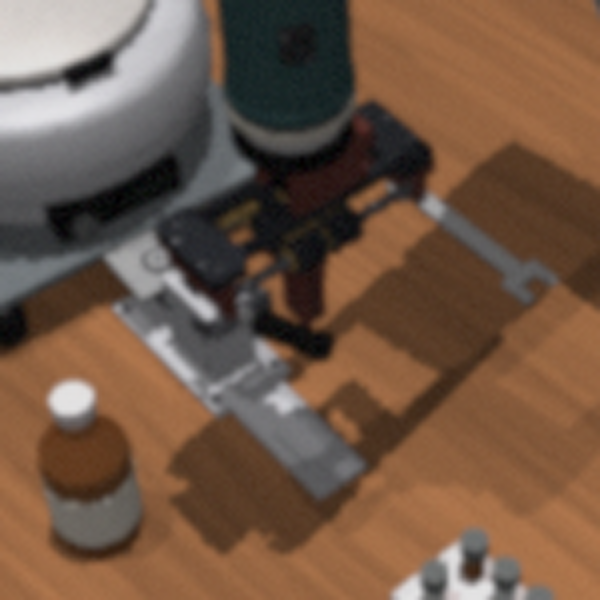

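Emit:
apply_moves:
  plan:
    - [0.1,0.03,0,0,0,0,-1]
    - [0.2,0.04,0,0,0,0,-1]
    - [0.3,0.05,0,0,0,0,-1]
    - [0.4,0.07,0,0,0,0,-1]
    - [0.5,0.09,0,0,0,0,-1]
    - [0.6,0.1,0,0,0,0,-1]
    - [0.7,0.11,0,0,0,0,-1]
    - [0.77,0.11,0,0,0,0,-1]
    - [0.8,0.11,0,0,0,0,-1]
    - [0.81,0.11,0,0,0,0,-1]
    - [0.81,0.11,0,0,0,0,-1]
    - [0.81,0.11,0,0,0,0,-1]

```text
time_s: 11.5
tool_pos: [0.6466, 0.1147, 0.0873]
orientation: [1.042, 1.565, 0.919]
wrist_force: [-5.8, 11.8, 26.7]
gripper_width: 0.0003
```

```bash
python3 - <<'E'
from h import *
want([.6443,.1028,.086],-7)
E
```

```text
t 11.5 tcp [0.6466 0.1147 0.0873] F [-5.8 11.8 26.7] w 0.0003 q6 0.187
shift [ 0.013 -0.121 -0.008] turn [-0.0001  0.002  -0.0034]
```

Emit:
apply_moves:
  plan:
    - [-0.1,0.0,0,0,0,0,-1]
    - [-0.3,-0.04,0,0,0,0,-1]
    - [-0.6,-0.08,0,0,0,0,-1]
    - [-0.81,-0.08,0,0,0,0,-1]
    - [-0.81,-0.08,0,0,0,0,-1]
    - [-0.81,-0.08,0,0,0,0,-1]
    - [-0.81,-0.08,0,0,0,0,-1]
    - [-0.81,-0.08,0,0,0,0,-1]
    - [-0.81,-0.08,0,0,0,0,-1]

```text
time_s: 12.25
tool_pos: [0.643, 0.1031, 0.1633]
orientation: [-2.923, 1.567, -3.045]
wrist_force: [0.2, 0.3, -0.2]
gripper_width: 0.0005
```

```bash
python3 - <<'E'
from h import *
want([.6443,.1028,.165],-7)
d=grab('scene','s7.png')
# ring/tab shift in scene by template matching of centrifuge front region vs s6
a=cv2.cvtColor(load('s6.png')['img'],cv2.COLOR_BGR2GRAY); b=cv2.cvtColor(d['img'],cv2.COLOR_BGR2GRAY)
def sh(u0,v0,u1,v1):
    s,_=cv2.phaseCorrelate(np.float32(a[v0:v1,u0:u1]),np.float32(b[v0:v1,u0:u1]),cv2.createHanningWindow((u1-u0,v1-v0),cv2.CV_32F)); return np.round(s,2)
print('slot',sh(185,155,230,182),'tail',sh(235,215,275,250),'bottle',sh(185,210,220,260))
p=np.array([.62,-.09,.054]); print('px per 10mm up',proj(d,p+[0,0,.01])-proj(d,p))
E
```

```text
t 12.25 tcp [0.643  0.1031 0.1633] F [ 0.2  0.3 -0.2] w 0.0005 q6 0.175
shift [-0.017 -0.002  0.013] turn [ 0.0001 -0.0021  0.0005]
slot [ 0.38 -0.38] tail [0.41 0.62] bottle [ 0.06 -0.01]
px per 10mm up [-0.33726709 -2.17095892]
```

```bash
python3 - <<'E'
from h import *
e=grab('top','t7.png')
f=lambda i,x,y,w,h,k:cv2.resize(i[y:y+h,x:x+w],None,fx=k,fy=k,interpolation=cv2.INTER_CUBIC)
o=np.zeros((600,800,3),np.uint8)
o[:300,:390]=f(load('s6.png')['img'],190,170,65,50,6); o[:300,400:790]=f(load('s7.png')['img'],190,170,65,50,6)
o[300:,:390]=f(load('t4.png')['img'],330,165,65,50,6); o[300:,400:790]=f(e['img'],330,165,65,50,6)
cv2.imwrite('pics/c7.png',o)
E
```

View pics/c7.png

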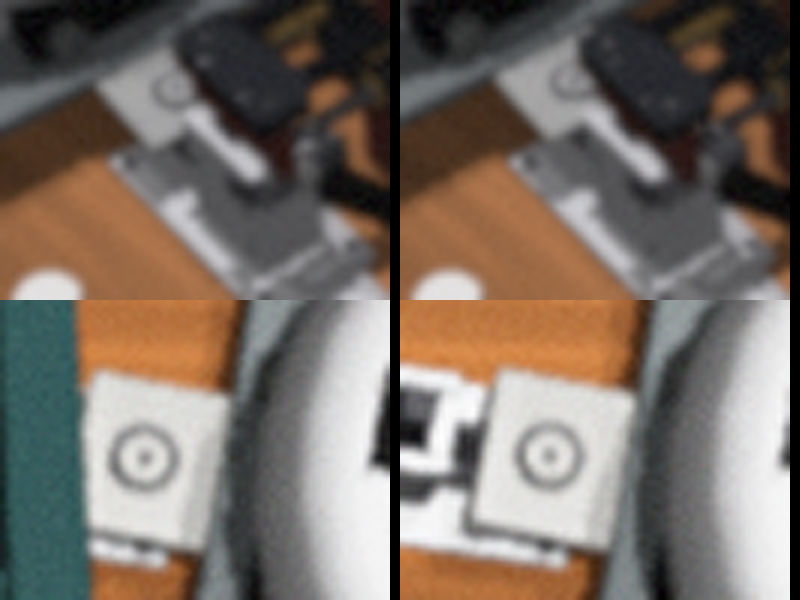

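Emit:
apply_moves:
  plan:
    - [0.1,0.0,0,0,0,0,-1]
    - [0.2,0.01,0,0,0,0,-1]
    - [0.3,0.03,0,0,0,0,-1]
    - [0.4,0.05,0,0,0,0,-1]
    - [0.5,0.08,0,0,0,0,-1]
    - [0.6,0.1,0,0,0,0,-1]
    - [0.7,0.12,0,0,0,0,-1]
    - [0.77,0.13,0,0,0,0,-1]
    - [0.8,0.13,0,0,0,0,-1]
    - [0.82,0.13,0,0,0,0,-1]
    - [0.82,0.13,0,0,0,0,-1]
    - [0.82,0.13,0,0,0,0,-1]
    - [0.82,0.13,0,0,0,0,-1]

```text
time_s: 13.43
tool_pos: [0.6473, 0.118, 0.087]
orientation: [0.689, 1.566, 0.567]
wrist_force: [-6.6, 4.8, 29.6]
gripper_width: 0.0005
```

```bash
python3 - <<'E'
from h import *
want([.6443,.1028,.086],-7)
d=grab('scene','s8.png'); e=grab('top','t8.png')
f=lambda i,x,y,w,h,k:cv2.resize(i[y:y+h,x:x+w],None,fx=k,fy=k,interpolation=cv2.INTER_CUBIC)
o=np.zeros((600,800,3),np.uint8)
o[:300,:390]=f(load('s4.png')['img'],190,170,65,50,6); o[:300,400:790]=f(d['img'],190,170,65,50,6)
o[300:,:390]=f(d['img'],175,150,130,100,3)
o[300:,400:790]=f(e['img'],330,165,65,50,6)
cv2.imwrite('pics/c8.png',o)
p=np.array([.62,-.09,.054]); 
for z in (.004,.01,.015,.02): print(z,(proj(d,p+[0,0,z])-proj(d,p))*6)
E
```

```text
t 13.4333 tcp [0.6473 0.118  0.087 ] F [-6.6  4.8 29.6] w 0.0005 q6 0.195
shift [ 0.009 -0.154 -0.011] turn [ 0.      0.0024 -0.002 ]
0.004 [-0.80682283 -5.19344839]
0.01 [ -2.02360254 -13.02575352]
0.015 [ -3.04363444 -19.59161012]
0.02 [ -4.0692131  -26.19317074]
```

View pics/c8.png

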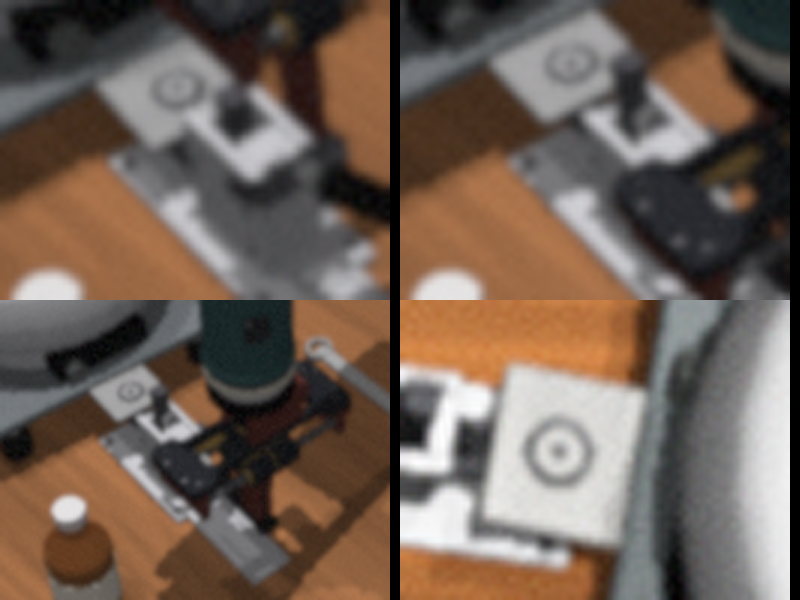

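```bash
python3 - <<'E'
from h import *
d=load('t8.png'); print('pad',onz(d,356.1,189.9,.071)); 
c=onz(d,330+171.5/6-.5,165+267.5/6-.5,.008); a=np.radians(-97); x=np.array([np.cos(a),np.sin(a),0]); y=np.array([-x[1],x[0],0])
print('saddle',c-.02*x+.035*y)
want([.6443,.1028,.086],-7)
print(r.job_done())
E
```

```text
pad [ 0.61934119 -0.09375749  0.071     ]
saddle [ 0.62120716 -0.0932941   0.008     ]
t 13.5333 tcp [0.6473 0.118  0.087 ] F [-7.   4.2 29.1] w 0.0003 q6 0.195
shift [ 0.009 -0.155 -0.011] turn [ 0.      0.0024 -0.002 ]
the job is handed in; nothing more can be done
None
```

I set the jack under the lift pad, pumped it three strokes, and handed the job in at 13.5 s with the handle held down on the third stroke.

- **Handle:** the fingers are pressing it with about 29 N. The fingertips are at 87 mm, about where the grip's top should be at the lower stop (88 mm).
- **Saddle:** the last top picture puts it about 2 mm from the pad's centre. An earlier corner reading gave about 3 mm.
- **Lift:** in the scene camera the ring rose by roughly 16–20 mm. I estimate that as 13–15 mm of clearance at the two front feet. I did not measure the feet directly.
- **Movement:** the ring shifted about 3 mm along the bench, as expected from the tipping. The jack itself seems to have crept 1–2 mm. No bystander looked moved in the pictures I viewed, but I only measured the bottle.
- **Disagreements:** the two cameras differed by up to 4 mm on the pad's position, so I used a value between them. One automatic ring fit in the scene view was clearly wrong and I dropped it. An image-shift check after stroke two also didn't match the expected lift; the picture showed about 6 mm, as expected.

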